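# Close the deck of a shipping skid and lay its batten

### The arm

A 6-joint arm with a two-finger parallel gripper is mounted at the origin on the work surface. World frame = base frame: x ahead of the robot, y to its left, z up, the work surface at z = 0. Lengths are in mm, angles in rad, forces in N, time in s.
With the tool pointing down it reaches from about 350 to 775 mm from the base axis. Payload 7.3 kg.
Tool frame: the origin (TCP) lies midway between the tips of the shut fingers; the grasp point (between the pads) lies 19 mm behind it; z points along the fingers, y is the line along which they close (so a half turn about z gives the same grasp; the last joint's range is limited). The gripper opens to 92 mm and grips with 3 to 60 N. Pads are 19 mm wide; open, the fingers measure 130 mm over their backs; the gripper's body (75 mm by 190 mm) begins 47 mm behind the grasp point.
Start: joints at [-1.294, 0.342, 1.524, -0, 1.275, -0.146], TCP at [215.44, -478.783, 197.741] pointing down, gripper open.
Joint ranges: [-2.53, 2.53], [-0.77, 2.02], [0.04, 2.7], [-1, 4.14], [0.28, 2.66], [-3.11, 3.11]. Speed limits (rad/s): [2.57, 2.57, 3.14, 3.14, 3.14, 3.14].

### API

Orientations are given as [roll, pitch, yaw] about the fixed x, y, z axes, in that order (R = Rz(yaw) Ry(pitch) Rx(roll)).
In Python, from plant import bot gives the robot as it stands.
- The arm moves only by the tool servo_tool, never from a script. Its argument "deltas" is a list of rows, each a list of 2 entries, a list of its own where there are three numbers: the shift along the tool's x, y, z in m, then the turn, a rotation vector about the tool's x, y, z in degrees. A call has 1 to 20 rows; each row shifts and turns the commanded pose from where the row before left it, along the tool's axes as they then stand; what a row does not reach is not made up. A row lasts 1/8 s, in which the tool goes at most 62.5 mm and 10.7 degrees, less where a joint would pass 70% of its speed; a pose out of reach is approached as far as the arm can. A call with a gripper value outside its range is refused whole. "fingers" is the opening, from 0 (shut) to 1 (fully open), set as the call begins (left out, the last holds). The fingers move at their own pace and stop on an object; the grip force is fixed at half the most. Time passes only in rows, so rows that do not move let the fingers close. It gives the time, the measured TCP pose, the force, the opening and the grip force at its end, in the units of the state.
- bot.get_obs(): the state, without advancing time (a new reading comes with each control period).
- bot.capture(name): name is "side" or "top"; returns the picture (480x640x3 uint8, red, green, blue); there is no depth.
- bot.camera_model(name): a dict with "mtx" (3x3 intrinsics, pixels), "xyz" and "rotation" of the camera in the world. Camera axes: x right, y down, z forward; pixel columns grow to the right and rows downward; lengths in mm; the calibration is good to about 2 mm. A picture is of the moment at which its call begins. camera_model takes no time and is no camera call.
- bot.close_job(): hands the job in; it is judged then, once.
The state is a dict: "time": time; "joint_positions": joint angles; "dq": joint speeds; "tau": joint torques, N m; "tool_pos": TCP position; "tcp_rot": TCP orientation; "contact_force": force on the tool from outside, world axes, zero at the start; "moment": the same for the moment, N m; "grip_width": finger opening in mm; "finger_force": force on a finger pad.
Only numpy, scipy, OpenCV 4.12 (cv2) and the standard library are available. Lean on these libraries where they do the work, as an engineer would, in place of code of your own. Each camera call takes 0.05 s, during which the arm holds its last target. There are 200 camera calls.

### The job

Carry on building the little timber shipping skid: lay the loose pale board across its two bearers next to the deck boards that are already screwed down, and push it up flush against them so that no gap is left and its ends are level with theirs. Then lay the dark batten crosswise on top, centred on the three boards so that it bridges all of them, and leave it resting there. Leave the other things on the bench where they are.

Things in the scene. Friction and masses are not known exactly. Their poses are not given: they have to be found in the camera images.
- skid: Timber shipping skid fixed to the bench. Origin: on the bench, amid the bearers; z up. Two bearers along its x: 250 long (x -125 to 125), 36 wide, 40 high, centred at y -60 and 60, open space between. Two pale boards, each 56 (x) by 180 (y) by 18 thick, are screwed across them at the +x end (x 13 to 125, tops at z 58); the bearers are bare from x -125 to 13. Low steel feet at x -108.
- deck_edge (a point): Middle of the top rim of the exposed side face of the last fixed deck board (skid frame x 13, y 0, z 58): the face, 180 long, 18 high, against which the loose board belongs. Axes as the skid's.
- deck_mid (a point): Centre of the finished three-board deck, on its top surface (skid frame x 41, y 0, z 58); the finished deck spans 168 along the skid's x and 180 along its y. Axes as the skid's.
- board: Loose pale deck board, 180 x 56 x 18, same as the fixed ones. Origin: centre of its underside; its x is the long way, z up.
- board_mid (a point): Centre of the loose board's volume, 9 above its underside; axes as the board's.
- batten: Dark wooden batten, 160 x 36 x 22. Origin: centre of its underside; its x is the long way, z up.
- batten_mid (a point): Centre of the batten's volume, 11 above its underside; axes as the batten's.
- tub: Bystander: white tub with blue label, 90 diameter, 100 high. Origin: centre of its underside.
- can: Bystander: can with green label, 74 diameter, 110 high. Origin: centre of its underside.
- sensor_box: Bystander: small blue box, 50 x 45 x 35. Origin: centre of its underside.
- offcut: Bystander: plywood offcut block, 80 x 45 x 30. Origin: centre of its underside.
- clamp_ring: Bystander: steel ring lying flat, 64 outer diameter, 20 high. Origin: centre of its underside.
Not all that is in view belongs to the job. Several things look just like the board: the one meant starts farthest to the robot's left.

How it is judged:
By the outcome, as a careful person would: the job done as asked, in the order asked, and still so for the second after the job is handed in, with the robot touching nothing.
It also fails if it takes over 72 s, if anything falls off the work surface, if the arm or the gripper's body presses on something with over 40 N, if the wrist force passes 120 N, or if a joint passes its speed limit or range.

## Working session

There is one attempt and no reset: what is moved stays moved. The work goes in short steps, Python scripts to look and compute and a tool call to move; the robot and the scene stay as the last step left them, time stands still between calls to the robot, and variables do not carry over. Pictures are saved under pics/ and viewed, at most 10 in all, crops included, and the job is handed in when it is done.

Besides the shell and the picture viewer there is one more tool, called after "Request:" in YAML: its name, and indented under it one key for each argument. servo_tool: Moves the arm, as the interface text tells. Its arguments: {"type":"object","properties":{"deltas":{"type":"array"},"fingers":{"type":"number"}},"required":["deltas"]}

```bash
mkdir -p pics; ls; python3 - <<'E'
from plant import bot
import cv2, numpy as np
for n in ("side","top"):
    im=bot.capture(n); cv2.imwrite(f"pics/{n}0.png",im[:,:,::-1])
    m=bot.camera_model(n); print(n,np.round(m["mtx"],1).tolist(),np.round(m["xyz"],1),np.round(m["rotation"],3).tolist())
print(bot.get_obs())
E
```

```text
pics
side [[436.0, 0.0, 322.2], [0.0, 436.0, 240.9], [0.0, 0.0, 1.0]] [424.7 865.7 609.3] [-2.12, 0.023, -3.072]
top [[619.0, 0.0, 320.5], [0.0, 619.0, 236.1], [0.0, 0.0, 1.0]] [ 387.6  -25.4 1598.8] [-3.075, 0.01, -1.549]
{'time': 0.1, 'joint_positions': array([-1.29398208e+00,  3.42620377e-01,  1.52493214e+00, -2.73911398e-06,
        1.27543231e+00, -1.46011048e-01]), 'dq': array([-0.00046119, -0.00282912, -0.00328853, -0.00056526, -0.00089633,
        0.00144839]), 'tau': array([ 1.65676120e-03, -4.32006490e+01, -2.44692779e+01,  7.19185523e-02,
        5.25902468e-02, -6.14501892e-05]), 'tool_pos': array([ 215.32623704, -478.35140164,  197.12774326]), 'tcp_rot': array([-3.14021491e+00, -1.99960017e-04,  4.22825959e-01]), 'contact_force': array([-0.08663418,  0.24704605, -0.63923937]), 'moment': array([-0.02307539,  0.01510249,  0.02871695]), 'finger_force': 0.0, 'grip_width': 91.50824655725559}
```

View pics/side0.png

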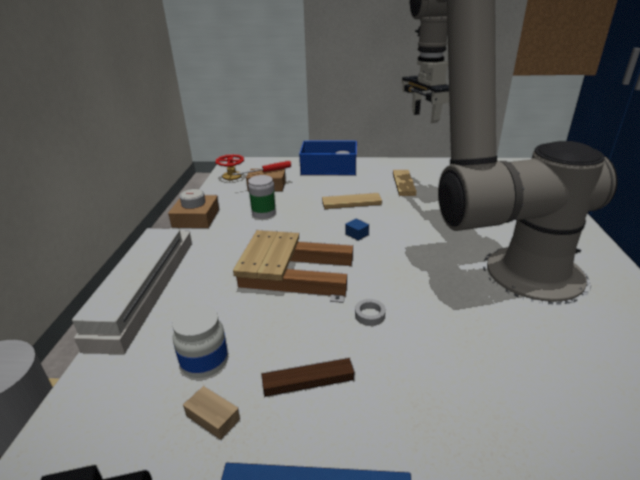

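View pics/top0.png

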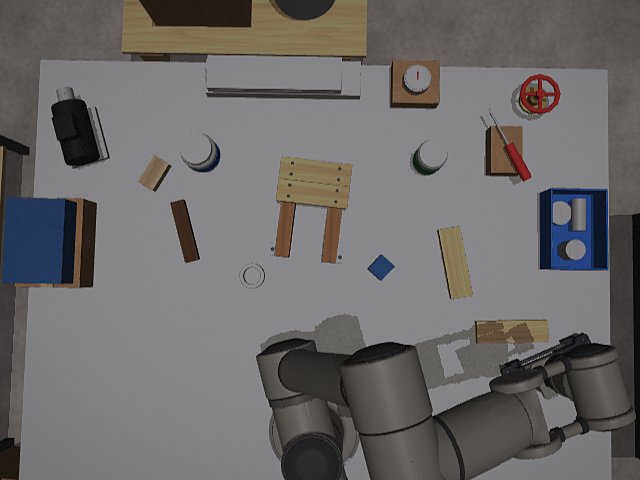

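The top view shows pale board candidates at (455,262) and (512,332). There are also two pale fixed boards on the skid at (315,182), and the batten is at (185,231). Image left is +y, the robot's left, so (455,262) fits "farthest left". I'll confirm that in a crop, including the stack at (45,285).

```bash
cat > h.py <<'E'
import cv2, numpy as np
from scipy.spatial.transform import Rotation as Ro
from plant import bot
def cam(n):
    m=bot.camera_model(n); r=np.array(m["rotation"])
    R=Ro.from_euler("xyz",r).as_matrix() if r.shape==(3,) else r
    return np.array(m["mtx"]),np.array(m["xyz"]),R
def ray(n,p):
    K,c,R=cam(n); d=R@np.linalg.solve(K,[p[0],p[1],1]); return c,d/np.linalg.norm(d)
def onz(n,p,z):
    c,d=ray(n,p); return c+d*(z-c[2])/d[2]
def proj(n,X):
    K,c,R=cam(n); q=K@(R.T@(np.asarray(X,float)-c)); return q[:2]/q[2]
def tri(p,q):   # p in top, q in side
    c1,d1=ray("top",p); c2,d2=ray("side",q)
    s=np.linalg.lstsq(np.c_[d1,-d2],c2-c1,rcond=None)[0]
    a,b=c1+s[0]*d1,c2+s[1]*d2; return (a+b)/2,np.linalg.norm(a-b)
def blobs(im,lo,hi,roi,amin=60):
    x0,y0,x1,y1=roi; hsv=cv2.cvtColor(im,cv2.COLOR_RGB2HSV)
    m=np.zeros(im.shape[:2],np.uint8); m[y0:y1,x0:x1]=cv2.inRange(hsv,np.array(lo),np.array(hi))[y0:y1,x0:x1]
    cs=cv2.findContours(m,cv2.RETR_EXTERNAL,cv2.CHAIN_APPROX_NONE)[0]
    return [c for c in cs if cv2.contourArea(c)>amin]
E
python3 - <<'E'
from h import *
t=bot.capture("top"); s=bot.capture("side")
a=cv2.resize(t[215:350,400:560],(640,540),interpolation=cv2.INTER_CUBIC)
b=cv2.resize(t[190:300,0:100],(160,176))
v=np.zeros((540,800,3),np.uint8); v[:,:640]=a; v[:176,640:]=b
cv2.imwrite("pics/crop1.png",v[:,:,::-1])
ht=cv2.cvtColor(t,cv2.COLOR_RGB2HSV); hs=cv2.cvtColor(s,cv2.COLOR_RGB2HSV)
print("board",ht[262,455],hs[201,350],"batten",ht[231,185],hs[378,305],hs[367,305],"deck",ht[182,315],hs[250,265],"bearer",ht[230,287],ht[240,332],hs[283,300],"table",ht[230,240],hs[300,420])
for nm,im,lo,hi,roi in [("board",t,(10,70,90),(30,255,255),(430,215,480,305)),("board",s,(10,70,60),(30,255,255),(310,185,390,215)),
  ("batten",t,(0,60,10),(25,255,110),(160,190,210,270)),("batten",s,(0,60,10),(25,255,110),(250,350,365,400)),("deck",t,(12,60,90),(30,255,255),(270,150,360,212)),("deck",s,(12,60,60),(30,255,255),(230,225,305,285))]:
    for c in blobs(im,lo,hi,roi):
        r=cv2.minAreaRect(c); print(nm,"top" if im is t else "side",cv2.contourArea(c),np.round(r[0],1),np.round(r[1],1),cv2.boxPoints(r).round(1).tolist())
        print("   poly",cv2.approxPolyDP(c,3,True)[:,0].tolist())
E
```

```text
board [ 18 105 133] [ 19  99 157] batten [ 10 117  61] [ 12 144  69] [ 11 137  67] deck [ 20  91 137] [ 19  97 163] bearer [ 12 136 114] [ 13 141 107] [ 13 151  59] table [113   7 139] [ 75   3 168]
board top 1415.0 [455.  262.1] [70.2 21.5] [[437.8999938964844, 229.60000610351562], [459.0, 225.60000610351562], [472.1000061035156, 294.6000061035156], [451.0, 298.6000061035156]]
   poly [[458, 226], [439, 230], [451, 298], [472, 294]]
board side 574.5 [351.5 200.5] [11.2 57.2] [[322.6000061035156, 197.10000610351562], [379.6000061035156, 192.8000030517578], [380.3999938964844, 204.0], [323.3999938964844, 208.3000030517578]]
   poly [[378, 194], [324, 197], [325, 208], [379, 204]]
batten top 789.0 [184.5 230.5] [61.4 14.8] [[169.89999389648438, 202.5], [184.1999969482422, 198.89999389648438], [199.10000610351562, 258.5], [184.8000030517578, 262.1000061035156]]
   poly [[180, 200], [170, 203], [184, 259], [189, 261], [197, 259], [185, 202]]
batten side 1877.5 [307.6 376.4] [22.4 91.3] [[260.70001220703125, 373.6000061035156], [350.5, 357.29998779296875], [354.5, 379.29998779296875], [26
[... 192 characters left out ...]
00030517578], [294.20001220703125, 203.5], [293.0, 212.60000610351562]]
   poly [[281, 202], [280, 211], [293, 211], [294, 204]]
deck top 3085.0 [313.4 184.6] [71.6 48.9] [[274.8999938964844, 204.6999969482422], [280.70001220703125, 156.10000610351562], [351.79998779296875, 164.60000610351562], [346.0, 213.10000610351562]]
   poly [[281, 157], [276, 200], [327, 205], [328, 211], [341, 211], [336, 206], [346, 208], [351, 165]]
deck side 2967.5 [268.5 257.5] [53. 71.] [[233.0, 231.0], [304.0, 231.0], [304.0, 284.0], [233.0, 284.0]]
   poly [[233, 270], [238, 284], [304, 284], [289, 283], [304, 281], [304, 271], [286, 267], [290, 260], [304, 261], [304, 242], [297, 241], [297, 233], [256, 231]]
```

View pics/crop1.png

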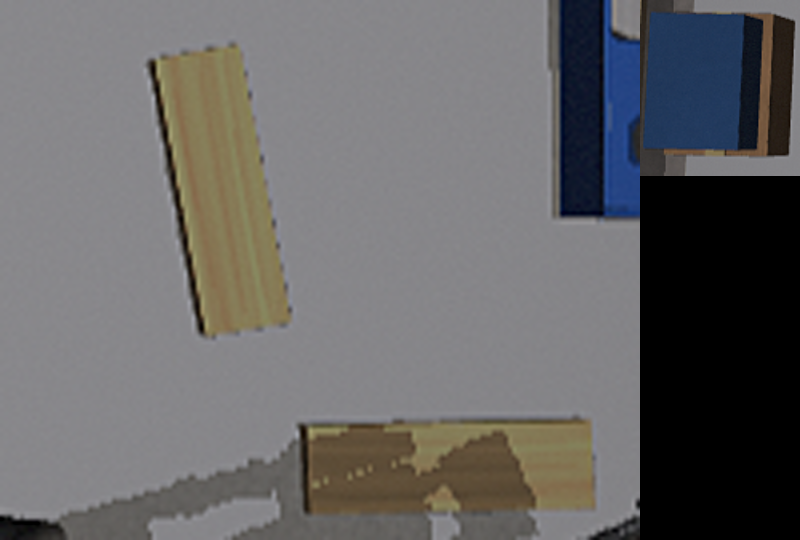

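The crop shows two loose pale boards. The one at (455,262) in the full image is farther left and is the board meant. The one at (512,332) is the decoy, and the stack on the left holds no board. Next I'll measure the heights and poses.

```bash
cat >> h.py <<'E'
def quad(c,f=0.2):
    """corners from lines fitted to the contour's 4 sides (order of minAreaRect's boxPoints)"""
    box=cv2.boxPoints(cv2.minAreaRect(c)); pts=c[:,0].astype(float); L=[]
    for i in range(4):
        a,b=box[i],box[(i+1)%4]; u=(b-a)/np.linalg.norm(b-a); n=np.array([-u[1],u[0]])
        t=(pts-a)@u; d=abs((pts-a)@n); w=np.linalg.norm(b-a)
        k=(t>f*w)&(t<(1-f)*w)&(d<4)
        L.append(cv2.fitLine(pts[k].astype(np.float32),cv2.DIST_HUBER,0,.01,.01).ravel())
    P=[]
    for i in range(4):
        l,m=L[i-1],L[i]; s=np.linalg.solve(np.c_[l[:2],-m[:2]],m[2:]-l[2:]); P.append(l[2:]+s[0]*l[:2])
    return np.array(P)
def pose(n,Q,z):
    P=np.array([onz(n,q,z)[:2] for q in Q]); s=[np.linalg.norm(P[i]-P[i-1]) for i in range(4)]
    e=P[1]-P[0] if s[1]>s[0] else P[2]-P[1]; d=P[2]-P[3] if s[1]>s[0] else P[3]-P[0]
    d=d if d@e>0 else -d; e=e/np.linalg.norm(e)+d/np.linalg.norm(d); y=np.degrees(np.arctan2(e[1],e[0]))
    return P.mean(0).round(1),round((y+90)%180-90,2),np.round(s,1)
MASK={"board":((14,60,100),(30,135,255)),"batten":((0,60,10),(25,255,110))}
E
python3 - <<'E'
from h import *
t=bot.capture("top"); s=bot.capture("side")
big=lambda c:max(c,key=cv2.contourArea)
lo,hi=MASK["board"]
for nm,lo_hi,roi,z in [("board",MASK["board"],(430,215,480,305),18),("batten",MASK["batten"],(160,190,210,270),22),("deck",((15,60,95),(30,122,255)),(270,150,360,212),58)]:
    c=big(blobs(t,*lo_hi,roi)); Q=quad(c); print(nm,Q.round(1).tolist(),pose("top",Q,z)); print(cv2.approxPolyDP(c,2,True)[:,0].tolist())
    for q in Q: print("   proj to side at z",z,proj("side",onz("top",q,z)).round(1))
    globals()["Q"+nm]=Q
hs=cv2.cvtColor(s,cv2.COLOR_RGB2HSV)
print("board col V",hs[190:214,350,2], "batten",hs[355:400,308,2],"deck row",hs[225:295,265,2])
for p,q in [((458.5,226),(324,197)),((471.5,294),(378.5,193.5)),((198.5,258.5),(349.5,359)),((184.5,200),(264,373))]: print(tri(p,q))
E
```

```text
board [[438.5, 229.8000030517578], [458.6000061035156, 226.39999389648438], [471.70001220703125, 294.1000061035156], [451.5, 298.1000061035156]] (array([ 433.6, -352. ]), np.float64(11.31), array([176.6,  52.2, 175.2,  52.2]))
[[458, 226], [439, 230], [451, 298], [472, 294]]
   proj to side at z 18 [324.1 203.9]
   proj to side at z 18 [322.  196.5]
   proj to side at z 18 [377.2 192.3]
   proj to side at z 18 [381.4 199.4]
batten [[170.39999389648438, 203.10000610351562], [183.1999969482422, 199.5], [197.60000610351562, 258.20001220703125], [185.1999969482422, 261.70001220703125]] (array([498.9, 341.6]), np.float64(16.02), array([155.8,  33.9, 155.8,  33. ]))
[[180, 200], [170, 203], [184, 259], [189, 261], [197, 259], [185, 202]]
   proj to side at z 22 [264.7 386.6]
   proj to side at z 22 [262.4 371.3]
   proj to side at z 22 [349.1 356.2]
   proj to side at z 22 [354.5 370. ]
deck [[275.8999938964844, 199.1999969482422], [281.3999938964844, 156.6999969482422], [351.6000061035156, 165.0], [345.79998779296875, 207.6999969482422]] (array([625.1,  11.9]), np.float64(84.27), array([1
[... 467 characters left out ...]
31  32  31  34  60 108 148
 163 166 165 167 168 167 166 165 165] deck row [169 169 168 168 164 157 149 147 148 149 152 154 156 158 160 161 162 162
 162 163 162 161 161 162 163 163 163 161 156 154 150 151 156 161 163 165
 165 162 152 132 130 149 158 160 157 155 155 148 122  91  81  80  79  77
  70  64  64  63  64  65  64  64  64  69  80  98 108 111 118 141]
(array([ 522.18976933, -360.47054662,   16.45548914]), np.float64(7.203866310333513))
(array([ 350.76049477, -395.11256397,   13.64545122]), np.float64(4.6979655943490375))
(array([428.25003271, 303.76714142,  14.23787672]), np.float64(0.14462820761054712))
(array([577.63048683, 344.83560787,  15.58480635]), np.float64(1.2904708520851609))
```

```bash
python3 - <<'E'
from h import *
t=bot.capture("top"); s=bot.capture("side")
v=np.zeros((600,800,3),np.uint8)
v[:,:400]=cv2.resize(t[145:270,265:360],(400,526),interpolation=2)[:526].copy() if False else cv2.copyMakeBorder(cv2.resize(t[145:275,265:360],(400,547),interpolation=2),0,53,0,0,0)
v[:340,400:]=cv2.resize(s[220:305,230:330+0],(400,340),interpolation=2)
cv2.imwrite("pics/crop2.png",v[:,:,::-1])
E
```

```text
(no output)
```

View pics/crop2.png

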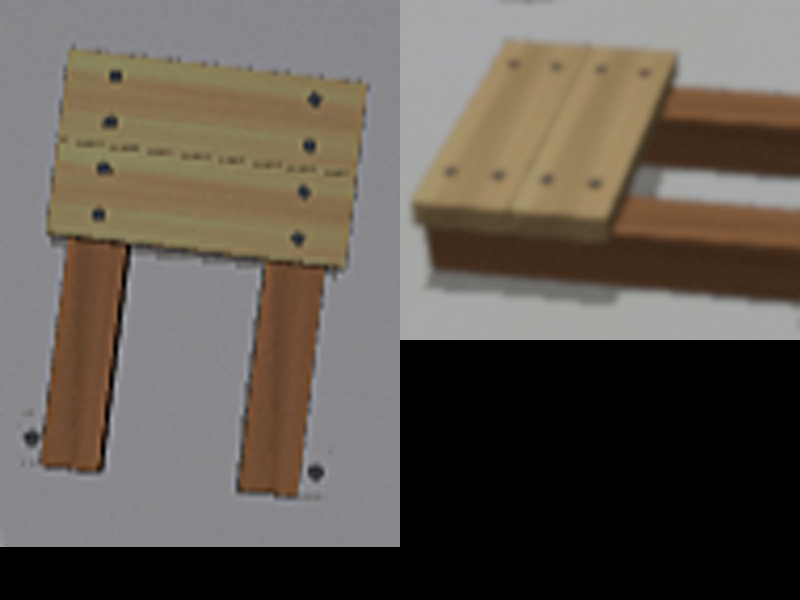

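The crop shows a clean deck with its exposed edge running from (276,199) to (346,208) in the top view, and the bearers bare below it.

| Item | Centre (mm) | Yaw (deg) |
|---|---|---|
| Board | (433.6, -352) | 11.3 |
| Batten | (498.9, 341.6) | 16.0 |
| Skid origin | (556.4, 18.8) | -5.7 |

Heights agree across the two views to within a few mm. I'm moving to above the board.

Request:
servo_tool:
  deltas:
    - [[0.0314,-0.0032,0.01],[0,0,0]]
    - [[0.0314,-0.0032,0.01],[0,0,0]]
    - [[0.0314,-0.0032,0.01],[0,0,0]]
    - [[0.0314,-0.0032,0.01],[0,0,0]]
    - [[0.0314,-0.0032,0.01],[0,0,0]]
    - [[0.0314,-0.0032,0.01],[0,0,0]]
    - [[0.0314,-0.0032,0.01],[0,0,0]]
    - [[0.0314,-0.0032,0.01],[0,0,0]]
    - [[0,0,0.02],[0,0,6.45]]
    - [[0,0,0.02],[0,0,6.45]]
    - [[0,0,0],[0,0,0]]
    - [[0,0,0],[0,0,0]]
  fingers: 1

```text
time: 1.9
tool_pos: [434.3, -352.8, 78.4]
tcp_rot: [3.141, -0.0, 0.2]
contact_force: [-0.4, 0.5, 0.5]
grip_width: 91.8
finger_force: 0.0
```

Request:
servo_tool:
  deltas:
    - [[0,0,0.02],[0,0,0]]
    - [[0,0,0.02],[0,0,0]]
    - [[0,0,0.02],[0,0,0]]
    - [[0,0,0.01],[0,0,0]]
    - [[0,0,0.004],[0,0,0]]
    - [[0,0,0],[0,0,0]]

```text
time: 2.65
tool_pos: [434.3, -352.7, 4.2]
tcp_rot: [3.141, -0.0, 0.198]
contact_force: [0.7, 0.2, 0.5]
grip_width: 91.8
finger_force: 0.0
```

Request:
servo_tool:
  deltas:
    - [[0,0,0],[0,0,0]]
    - [[0,0,0],[0,0,0]]
    - [[0,0,0],[0,0,0]]
    - [[0,0,0],[0,0,0]]
    - [[0,0,0],[0,0,0]]
    - [[0,0,0],[0,0,0]]
    - [[0,0,0],[0,0,0]]
    - [[0,0,0],[0,0,0]]
  fingers: 0.5

```text
time: 3.65
tool_pos: [434.0, -352.4, 3.7]
tcp_rot: [3.141, 0.0, 0.198]
contact_force: [0.4, 0.2, -1.1]
grip_width: 45.8
finger_force: 0.0
```

The fingers closed to 46 mm with no force, so they aren't on the 56 mm board. I'll look.

```bash
python3 - <<'E'
from h import *
t=bot.capture("top"); s=bot.capture("side")
print(bot.get_obs()["grip_width"],bot.get_obs()["finger_force"])
v=np.zeros((600,800,3),np.uint8)
v[:,:400]=cv2.resize(t[200:320,415:495],(400,600),interpolation=2)
v[:400,400:]=cv2.resize(s[145:245,300:400],(400,400),interpolation=2)
cv2.imwrite("pics/crop3.png",v[:,:,::-1])
E
```

```text
46.036604709406376 0.0
```

View pics/crop3.png

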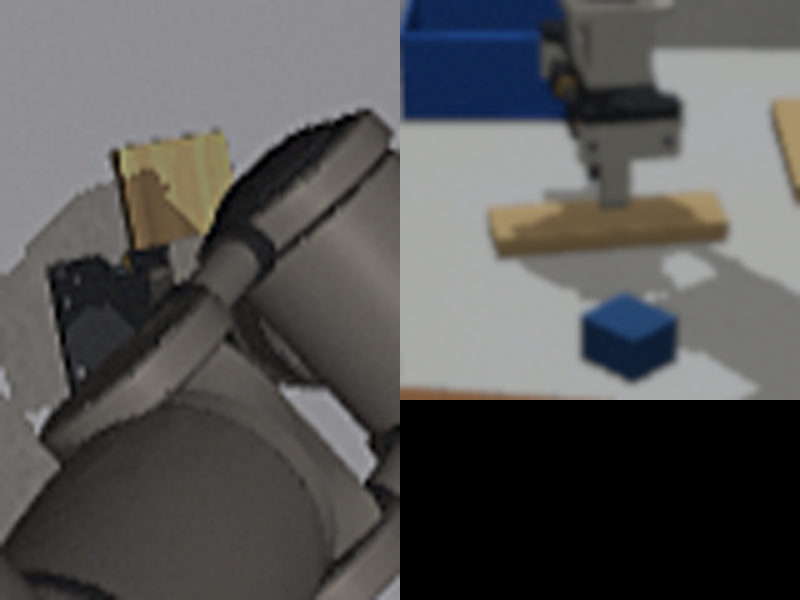

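```bash
python3 - <<'E'
from h import *
o=bot.get_obs(); p=o["tool_pos"]; R=Ro.from_euler("xyz",o["tcp_rot"]).as_matrix()
print(p,R.round(3).tolist())
for k in (-32,-23,0,23,32):
    X=p+R[:,1]*k; print(k,X.round(1),proj("side",X).round(1),proj("top",X).round(1))
X=np.array([434,-352,18.]); print(proj("side",X),proj("top",X))
s=bot.capture("side"); hs=cv2.cvtColor(s,cv2.COLOR_RGB2HSV)
print("cols 452..456 crop=353", hs[180:212,353].tolist())
E
```

```text
[ 434.01185735 -352.36618482    3.72064275] [[0.981, 0.196, -0.0], [0.196, -0.981, -0.0], [-0.0, 0.0, -1.0]]
-32 [ 427.7 -321.     3.7] [353.1 206.7] [441.8 264.1]
-23 [ 429.5 -329.8    3.7] [352.5 205.4] [445.3 263.5]
0 [ 434.  -352.4    3.7] [351.1 202.1] [454.1 261.9]
23 [ 438.5 -374.9    3.7] [349.8 198.8] [462.9 260.4]
32 [ 440.3 -383.7    3.7] [349.3 197.6] [466.3 259.7]
[351.17688193 197.9572809 ] [455.06791184 261.79300369]
cols 452..456 crop=353 [[30, 18, 87], [26, 20, 89], [25, 18, 87], [25, 17, 88], [25, 18, 87], [25, 18, 86], [30, 18, 85], [30, 18, 85], [26, 21, 86], [30, 18, 85], [25, 18, 85], [30, 18, 85], [30, 18, 86], [30, 18, 85], [25, 19, 82], [30, 21, 74], [21, 44, 75], [18, 85, 93], [19, 102, 105], [18, 107, 107], [18, 106, 106], [18, 106, 106], [18, 107, 100], [18, 110, 93], [19, 109, 89], [19, 111, 85], [19, 83, 86], [18, 33, 99], [26, 16, 112], [30, 11, 116], [23, 9, 117], [24, 11, 118]]
```

```bash
python3 - <<'E'
from h import *
o=bot.get_obs(); p=o["tool_pos"]; R=Ro.from_euler("xyz",o["tcp_rot"]).as_matrix()
for up in (0,30,66,100):
  for ky in (-95,-42,-23):
    for kx in (-37.5,-9.5,9.5,37.5):
      if (abs(kx)<10)==(ky>-50): X=p+R@[kx,ky,-up]; print(up,ky,kx,X.round(),proj("side",X).round(1),proj("top",X).round(1))
s=bot.capture("side"); v=cv2.resize(s[150:215,310:390],(800,650),interpolation=cv2.INTER_CUBIC)[:600]
v=np.clip(v.astype(float)*1.4,0,255).astype(np.uint8); cv2.imwrite("pics/crop4.png",v[:,:,::-1])
E
```

```text
0 -95 -37.5 [ 379. -267.    4.] [369.7 215.4] [420.4 282.8]
0 -95 37.5 [ 452. -252.    4.] [344.4 217.5] [415. 254.]
0 -42 -9.5 [ 416. -313.    4.] [356.8 208. ] [438.7 268.4]
0 -42 9.5 [ 435. -309.    4.] [350.6 208.4] [437.3 261.1]
0 -23 -9.5 [ 420. -332.    4.] [355.6 205.1] [445.9 267.1]
0 -23 9.5 [ 439. -328.    4.] [349.4 205.6] [444.5 259.9]
30 -95 -37.5 [ 379. -267.   34.] [370.1 206.2] [422.2 282.9]
30 -95 37.5 [ 452. -252.   34.] [344.4 208.3] [416.7 253.6]
30 -42 -9.5 [ 416. -313.   34.] [357. 199.] [440.8 268.3]
30 -42 9.5 [ 435. -309.   34.] [350.7 199.5] [439.4 260.8]
30 -23 -9.5 [ 420. -332.   34.] [355.7 196.3] [448.2 266.9]
30 -23 9.5 [ 439. -328.   34.] [349.5 196.7] [446.8 259.5]
66 -95 -37.5 [ 379. -267.   70.] [370.5 194.9] [424.4 283.1]
66 -95 37.5 [ 452. -252.   70.] [344.5 196.9] [418.8 253. ]
66 -42 -9.5 [ 416. -313.   70.] [357.2 187.9] [443.5 268.1]
66 -42 9.5 [ 435. -309.   70.] [350.8 188.4] [442.1 260.5]
66 -23 -9.5 [ 420. -332.   70.] [355.9 185.3] [451.1 266.7]
66 -23 9.5 [ 439. -328.   70.] [349.7 185.8] [449.6 259.1]
100 -95 -37.5 [ 379. -267.  104.] [370.9 183.9] [426.7 283.2]
100 -95 37.5 [ 452. -252.  104.] [344.5 185.9] [420.9 252.5]
100 -42 -9.5 [ 416. -313.  104.] [357.4 177.2] [446.2 267.8]
100 -42 9.5 [ 435. -309.  104.] [351.  177.7] [444.7 260.1]
100 -23 -9.5 [ 420. -332.  104.] [356.1 174.7] [453.9 266.5]
100 -23 9.5 [ 439. -328.  104.] [349.8 175.1] [452.4 258.7]
```

View pics/crop4.png

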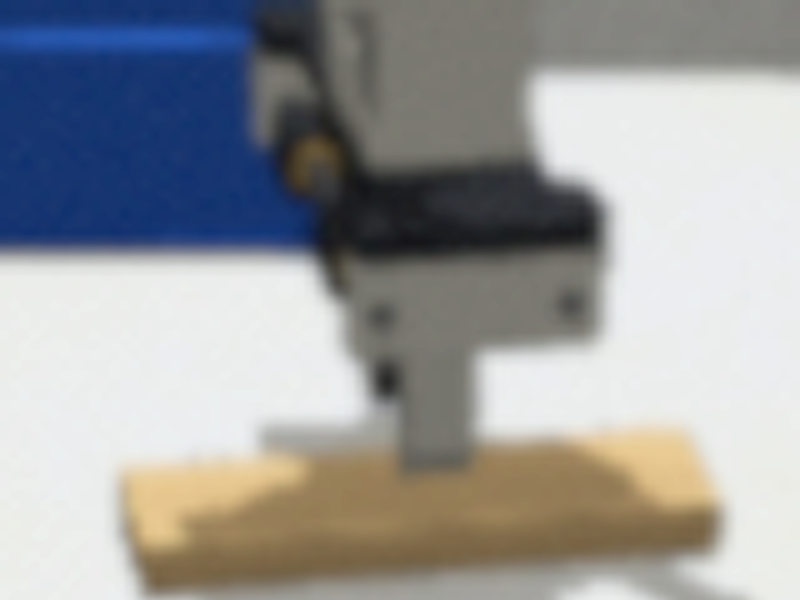

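The finger tip appears at row 197 in the side view, but the reported pose predicts about row 208. I'll check the calibration against the robot base and the start pose.

```bash
python3 - <<'E'
from h import *
print("base",proj("top",[0,0,0]),proj("side",[0,0,0]),proj("side",[105,0,0]),proj("side",[0,105,0]),proj("side",[-105,0,0]),proj("top",[100,0,0]))
p=np.array([215.3,-478.4,197.1]);R=Ro.from_euler("xyz",[-3.1402,0,.4228]).as_matrix()
for up in (0,66):
  for k in (-65,-46,46,65): print(up,k,proj("side",p+R@[0,k,-up]).round(1),proj("top",p+R@[0,k,-up]).round(1))
im=cv2.imread("pics/side0.png"); a=cv2.resize(im[65:135,385:465],(480,420),interpolation=2)
t=cv2.imread("pics/top0.png"); b=cv2.resize(t[310:410,480:600],(320,267),interpolation=2)
v=np.zeros((420,800,3),np.uint8); v[:,:480]=a; v[:267,480:]=b; cv2.imwrite("pics/crop5.png",np.clip(v*1.3,0,255).astype(np.uint8))
E
```

```text
base [313.22850961 430.12617947] [534.33351284 272.57197093] [488.50353476 271.57799258] [551.16729064 301.20340689] [580.84103692 273.58064416] [314.11915268 390.1470943 ]
0 -65 [435.3 134.1] [501.  370.5]
0 -46 [431.8 132.3] [508.8 367.1]
0 46 [415.9 124.1] [546.5 350.9]
0 65 [412.8 122.5] [554.3 347.6]
66 -65 [437.9 111.6] [509.8 375.1]
66 -46 [434.2 110. ] [518.  371.6]
66 46 [417.8 102.9] [557.5 354.6]
66 65 [414.6 101.5] [565.7 351. ]
```

View pics/crop5.png

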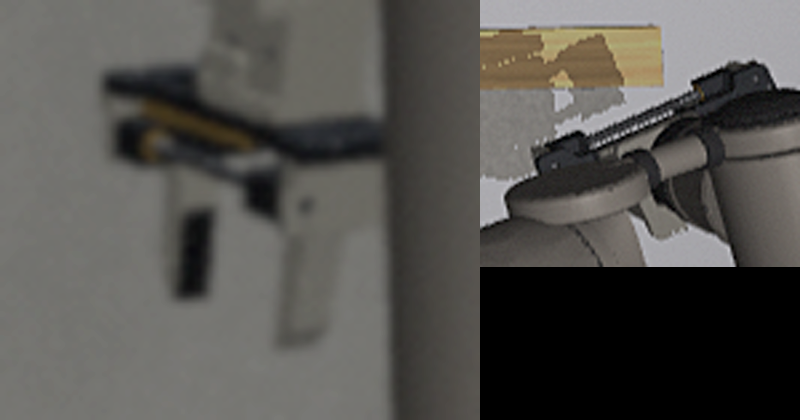

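The base projects correctly, but the finger tips sit about 10 px higher in the side view than the reported TCP, both at the start and now. That puts the real tips about 30–35 mm short of the reported TCP along the tool axis. I'll open the fingers and descend in guarded steps.

Request:
servo_tool:
  deltas:
    - [[0,0,0],[0,0,0]]
    - [[0,0,0],[0,0,0]]
    - [[0,0,0],[0,0,0]]
    - [[0,0,0],[0,0,0]]
    - [[0,0,0.006],[0,0,0]]
    - [[0,0,0.006],[0,0,0]]
    - [[0,0,0.006],[0,0,0]]
    - [[0,0,0.003],[0,0,0]]
    - [[0,0,0],[0,0,0]]
  fingers: 1

```text
time: 4.97
tool_pos: [433.9, -352.2, -17.6]
tcp_rot: [-3.141, 0.0, 0.198]
contact_force: [-0.4, -0.1, 0.7]
grip_width: 91.5
finger_force: 0.0
```

```bash
python3 - <<'E'
from h import *
o=bot.get_obs(); print(o["time"],o["tool_pos"],o["contact_force"])
s=bot.capture("side"); p=o["tool_pos"]; R=Ro.from_euler("xyz",o["tcp_rot"]).as_matrix()
for up in (0,20,30,40): print(up,[proj("side",p+R@[0,k,-up]).round(1).tolist() for k in (-46,-65)])
h=cv2.cvtColor(s,cv2.COLOR_RGB2HSV)
for c in (351,353,355): print(c,[(r,int(h[r,c,1]),int(h[r,c,2])) for r in range(186,218)])
E
```

```text
4.975 [ 433.86871024 -352.23689489  -17.61494532] [-0.40801464 -0.05780141  0.67281531]
0 [[353.9, 215.1], [355.1, 218.0]]
20 [[354.0, 209.2], [355.2, 212.1]]
30 [[354.0, 206.2], [355.2, 209.1]]
40 [[354.1, 203.2], [355.3, 206.1]]
351 [(186, 17, 88), (187, 18, 87), (188, 15, 87), (189, 18, 87), (190, 20, 88), (191, 18, 85), (192, 19, 80), (193, 19, 79), (194, 34, 83), (195, 52, 83), (196, 54, 85), (197, 49, 84), (198, 52, 83), (199, 55, 83), (200, 52, 83), (201, 52, 83), (202, 53, 82), (203, 48, 80), (204, 46, 78), (205, 45, 74), (206, 40, 77), (207, 19, 93), (208, 14, 109), (209, 11, 116), (210, 9, 117), (211, 9, 117), (212, 9, 117), (213, 9, 116), (214, 9, 117), (215, 9, 116), (216, 9, 115), (217, 9, 117)]
353 [(186, 20, 88), (187, 20, 88), (188, 17, 88), (189, 17, 88), (190, 17, 88), (191, 21, 87), (192, 15, 84), (193, 18, 83), (194, 15, 84), (195, 15, 84), (196, 21, 85), (197, 18, 84), (198, 18, 84), (199, 18, 84), (200, 18, 85), (201, 18, 84), (202, 18, 83), (203, 18, 85), (204, 19, 82), (205, 20, 75), (206, 14, 75), (207, 16, 95), (208, 14, 111), (209, 9, 115), (210, 9, 117), (211, 11, 117), (212, 9, 117), (213, 9, 116), (214, 9, 117), (215, 7, 116), (216, 9, 116), (217, 4, 116)]
355 [(186, 20, 88), (187, 20, 89), (188, 18, 87), (189, 17, 88), (190, 17, 88), (191, 18, 87), (192, 21, 85), (193, 21, 85), (194, 18, 85), (195, 21, 85), (196, 21, 85), (197, 21, 85), (198, 18, 85), (199, 21, 85), (200, 21, 86), (201, 18, 84), (202, 21, 86), (203, 18, 84), (204, 19, 81), (205, 21, 74), (206, 23, 79), (207, 13, 102), (208, 9, 114), (209, 11, 116), (210, 9, 117), (211, 11, 118), (212, 9, 117), (213, 9, 116), (214, 9, 116), (215, 9, 116), (216, 7, 115), (217, 15, 116)]
```

Request:
servo_tool:
  deltas:
    - [[0,0,0.004],[0,0,0]]
    - [[0,0,0.003],[0,0,0]]
    - [[0,0,0],[0,0,0]]

```text
time: 5.4
tool_pos: [433.8, -352.2, -24.6]
tcp_rot: [-3.141, 0.0, 0.198]
contact_force: [0.7, -0.9, -0.4]
grip_width: 91.8
finger_force: 0.0
```

Request:
servo_tool:
  deltas:
    - [[0,0,0.002],[0,0,0]]
    - [[0,0,0],[0,0,0]]

```text
time: 5.65
tool_pos: [434.0, -352.3, -26.4]
tcp_rot: [-3.142, 0.0, 0.198]
contact_force: [-0.1, -0.3, 0.1]
grip_width: 91.9
finger_force: 0.0
```

Request:
servo_tool:
  deltas:
    - [[0,0,0.002],[0,0,0]]
    - [[0,0,0],[0,0,0]]

```text
time: 5.9
tool_pos: [433.9, -352.3, -28.4]
tcp_rot: [-3.141, 0.0, 0.198]
contact_force: [0.9, 0.8, -0.0]
grip_width: 91.9
finger_force: 0.0
```

Request:
servo_tool:
  deltas:
    - [[0,0,0.002],[0,0,0]]
    - [[0,0,0],[0,0,0]]

```text
time: 6.15
tool_pos: [434.1, -352.4, -28.8]
tcp_rot: [3.141, -0.0, 0.198]
contact_force: [-3.7, 2.5, 13.3]
grip_width: 91.6
finger_force: 6.6
```

Request:
servo_tool:
  deltas:
    - [[0,0,0],[0,0,0]]
    - [[0,0,0],[0,0,0]]
    - [[0,0,0],[0,0,0]]
    - [[0,0,0],[0,0,0]]
    - [[0,0,0],[0,0,0]]
    - [[0,0,0],[0,0,0]]
    - [[0,0,0],[0,0,0]]
  fingers: 0.5

```text
time: 7.02
tool_pos: [434.8, -352.5, -28.7]
tcp_rot: [3.14, -0.001, 0.198]
contact_force: [-0.4, 3.1, 12.0]
grip_width: 55.8
finger_force: 33.0
```

The tips touched the table at a reported z of -28.8, so real tip z is tool z + 28.8. The board is held at 55.8 mm with 33 N. I'm lifting it and carrying it over the skid.

Request:
servo_tool:
  deltas:
    - [[0,0,-0.015],[0,0,0]]
    - [[0,0,-0.03],[0,0,0]]
    - [[0,0,-0.035],[0,0,0]]
    - [[0,0,-0.035],[0,0,0]]
    - [[0,0,0],[0,0,0]]

```text
time: 7.65
tool_pos: [435.4, -353.8, 87.9]
tcp_rot: [3.136, -0.003, 0.198]
contact_force: [0.7, 0.5, -0.9]
grip_width: 55.6
finger_force: 30.0
```

Request:
servo_tool:
  deltas:
    - [[0.0149,-0.0353,0],[0,0,0]]
    - [[0.0149,-0.0353,0],[0,0,0]]
    - [[0.0149,-0.0353,0],[0,0,0]]
    - [[0.0149,-0.0353,0],[0,0,0]]
    - [[0.0149,-0.0353,0],[0,0,0]]
    - [[0.0149,-0.0353,0],[0,0,0]]
    - [[0.0149,-0.0353,0],[0,0,0]]
    - [[0.0149,-0.0353,0],[0,0,0]]
    - [[0.0149,-0.0353,0],[0,0,0]]
    - [[0.0149,-0.0353,0],[0,0,0]]
    - [[0,0,0],[0,0,-9.12]]
    - [[0,0,0],[0,0,-9.12]]
    - [[0,0,0],[0,0,-9.12]]
    - [[0,0,0],[0,0,-9.12]]
    - [[0,0,0],[0,0,-9.12]]
    - [[0,0,0],[0,0,-9.12]]
    - [[0,0,0],[0,0,-9.12]]
    - [[0,0,0],[0,0,-9.12]]
    - [[0,0,0],[0,0,0]]
    - [[0,0,0],[0,0,0]]

```text
time: 10.15
tool_pos: [510.4, 23.0, 84.2]
tcp_rot: [-3.141, 0.0, 1.468]
contact_force: [0.4, -0.6, -1.1]
grip_width: 56.0
finger_force: 30.0
```

Request:
servo_tool:
  deltas:
    - [[0,0,0.02],[0,0,0]]
    - [[0,0,0.02],[0,0,0]]
    - [[0,0,0.015],[0,0,0]]
    - [[0,0,0.01],[0,0,0]]
    - [[0,0,0.004],[0,0,0]]
    - [[0,0,0],[0,0,0]]
    - [[0,0,0],[0,0,0]]

```text
time: 11.02
tool_pos: [511.2, 23.0, 16.2]
tcp_rot: [3.141, 0.0, 1.471]
contact_force: [0.2, -0.3, -1.6]
grip_width: 55.4
finger_force: 30.0
```

Request:
servo_tool:
  deltas:
    - [[0,0,0.0015],[0,0,0]]
    - [[0,0,0],[0,0,0]]

```text
time: 11.28
tool_pos: [510.8, 23.0, 14.3]
tcp_rot: [3.141, 0.0, 1.471]
contact_force: [1.0, 0.0, -0.4]
grip_width: 55.7
finger_force: 30.0
```

Request:
servo_tool:
  deltas:
    - [[0,0,0.0015],[0,0,0]]
    - [[0,0,0],[0,0,0]]

```text
time: 11.52
tool_pos: [510.7, 23.0, 12.6]
tcp_rot: [-3.141, 0.0, 1.471]
contact_force: [0.4, -0.5, -1.7]
grip_width: 56.0
finger_force: 30.0
```

Request:
servo_tool:
  deltas:
    - [[0,0,0.0015],[0,0,0]]
    - [[0,0,0],[0,0,0]]

```text
time: 11.78
tool_pos: [510.9, 23.0, 11.2]
tcp_rot: [3.141, 0.0, 1.471]
contact_force: [0.3, 0.3, 0.3]
grip_width: 55.6
finger_force: 30.0
```

Request:
servo_tool:
  deltas:
    - [[0,0,0.001],[0,0,0]]
    - [[0,0,0],[0,0,0]]

```text
time: 12.02
tool_pos: [510.9, 23.0, 11.2]
tcp_rot: [3.141, 0.0, 1.471]
contact_force: [-3.9, 1.3, 9.4]
grip_width: 55.7
finger_force: 30.0
```

Request:
servo_tool:
  deltas:
    - [[0,0,0],[0,0,0]]
    - [[0,0,0],[0,0,0]]
    - [[0,0,-0.01],[0,0,0]]
    - [[0,0,-0.03],[0,0,0]]
    - [[0,0,-0.04],[0,0,0]]
    - [[0,0,-0.04],[0,0,0]]
    - [[0.05,0,0],[0,0,0]]
    - [[0.05,0,0],[0,0,0]]
    - [[0.05,0,0],[0,0,0]]
    - [[0.05,0,0],[0,0,0]]
    - [[0,0,0],[0,0,0]]
  fingers: 0.72

```text
time: 13.4
tool_pos: [530.5, 225.2, 130.5]
tcp_rot: [3.141, -0.001, 1.475]
contact_force: [-0.0, -1.0, -0.5]
grip_width: 66.5
finger_force: 0.0
```

```bash
python3 - <<'E'
from h import *
t=bot.capture("top"); s=bot.capture("side")
for nm,roi in (("deck",(270,150,360,207)),("all",(265,150,360,250))):
  for c in blobs(t,(15,60,95),(30,125,255),roi,300):
    Q=quad(c); print(nm,cv2.contourArea(c),Q.round(1).tolist(),pose("top",Q,58)); print(cv2.approxPolyDP(c,2,True)[:,0].tolist())
v=np.zeros((547,800,3),np.uint8)
v[:,:400]=cv2.resize(t[145:275,265:360],(400,547),interpolation=2)
v[:340,400:]=cv2.resize(s[220:305,230:330],(400,340),interpolation=2)
cv2.imwrite("pics/crop6.png",v[:,:,::-1]); print(bot.get_obs()["tool_pos"])
E
```

```text
deck 3016.5 [[275.8999938964844, 199.10000610351562], [281.3999938964844, 156.6999969482422], [351.3999938964844, 165.0], [346.0, 207.8000030517578]] (array([625.1,  11.9]), np.float64(84.2), array([176.9, 108.3, 177.2, 109. ]))
[[281, 157], [276, 199], [346, 206], [351, 165]]
all 1516.5 [[272.79998779296875, 234.0], [275.70001220703125, 212.6999969482422], [345.6000061035156, 221.39999389648438], [343.29998779296875, 242.5]] (array([510.2,  20.1]), np.float64(84.21), array([177.1,  53.8, 176.2,  53.1]))
[[275, 214], [273, 234], [335, 242], [344, 240], [345, 221], [286, 213]]
all 3026.5 [[275.8999938964844, 199.10000610351562], [281.3999938964844, 156.6999969482422], [351.3999938964844, 165.0], [346.0, 207.8000030517578]] (array([625.1,  11.9]), np.float64(84.2), array([176.9, 108.3, 177.2, 109. ]))
[[281, 157], [276, 199], [346, 208], [351, 165]]
[530.41376738 222.11605767 130.30828364]
```

View pics/crop6.png

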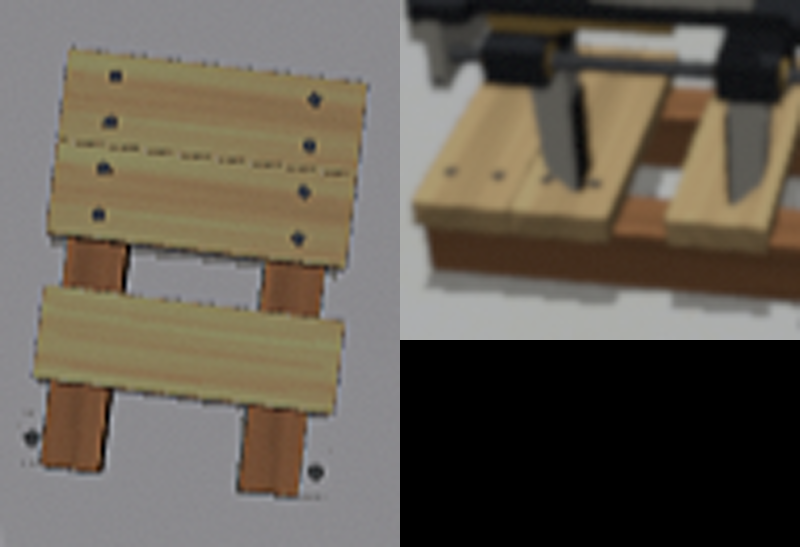

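The board lies flat and parallel to the deck, with a gap of about 31 mm. Its ends are 3.5 mm toward -y of the deck's, so I'll regrasp it, shift it by that amount and release.

Request:
servo_tool:
  deltas:
    - [[-0.05,0,0],[0,0,0]]
    - [[-0.05,0,0],[0,0,0]]
    - [[-0.05,0,0],[0,0,0]]
    - [[-0.05,0,0],[0,0,0]]
    - [[0,0,0.02],[0,0,0]]
    - [[0,0,0.035],[0,0,0]]
    - [[0,0,0.035],[0,0,0]]
    - [[0,0,0.02],[0,0,0]]
    - [[0,0,0.0085],[0,0,0]]
    - [[0,0,0],[0,0,0]]

```text
time: 14.75
tool_pos: [510.7, 22.3, 11.9]
tcp_rot: [-3.141, 0.0, 1.47]
contact_force: [-0.1, 0.4, -0.5]
grip_width: 65.9
finger_force: 0.0
```

Request:
servo_tool:
  deltas:
    - [[0,0,0],[0,0,0]]
    - [[0,0,0],[0,0,0]]
    - [[0,0,0],[0,0,0]]
    - [[0,0,-0.002],[0,0,0]]
    - [[0.0018,0,0],[0,0,0]]
    - [[0.0018,0,0],[0,0,0]]
    - [[0,0,0],[0,0,0]]
    - [[0,0,0.002],[0,0,0]]
    - [[0,0,0],[0,0,0]]
  fingers: 0.5

```text
time: 15.88
tool_pos: [511.2, 26.7, 12.6]
tcp_rot: [3.141, -0.0, 1.471]
contact_force: [-4.3, 1.8, 9.8]
grip_width: 55.7
finger_force: 30.0
```

Request:
servo_tool:
  deltas:
    - [[0,0,0],[0,0,0]]
    - [[0,0,0],[0,0,0]]
    - [[0,0,-0.01],[0,0,0]]
    - [[0,0,-0.03],[0,0,0]]
    - [[0,0,-0.04],[0,0,0]]
    - [[-0.003,-0.027,0],[0,0,0]]
    - [[0,-0.027,0],[0,0,0]]
    - [[0,0,0],[0,0,10]]
    - [[0,0,0],[0,0,10]]
    - [[0,0,0],[0,0,10]]
    - [[0,0,0],[0,0,10]]
    - [[0,0,0],[0,0,10]]
    - [[0,0,0],[0,0,10]]
    - [[0,0,0],[0,0,10]]
    - [[0,0,0],[0,0,10]]
    - [[0,0,0],[0,0,10]]
    - [[0,0,0],[0,0,0]]
  fingers: 0.72

```text
time: 18.0
tool_pos: [457.3, 28.9, 92.2]
tcp_rot: [3.141, -0.001, -0.098]
contact_force: [-0.6, -0.1, -0.0]
grip_width: 65.8
finger_force: 0.0
```

Request:
servo_tool:
  deltas:
    - [[0,0,0.03],[0,0,0]]
    - [[0,0,0.03],[0,0,0]]
    - [[0,0,0.014],[0,0,0]]
    - [[0,0,0],[0,0,0]]

```text
time: 18.5
tool_pos: [456.7, 29.0, 17.3]
tcp_rot: [3.142, 0.002, -0.098]
contact_force: [0.5, 0.1, -0.2]
grip_width: 66.1
finger_force: 0.0
```

Request:
servo_tool:
  deltas:
    - [[0.004,0,0],[0,0,0]]
    - [[0.004,0,0],[0,0,0]]
    - [[0.004,0,0],[0,0,0]]
    - [[0.004,0,0],[0,0,0]]
    - [[0.004,0,0],[0,0,0]]
    - [[0.004,0,0],[0,0,0]]
    - [[0.004,0,0],[0,0,0]]
    - [[0.004,0,0],[0,0,0]]
    - [[0.004,0,0],[0,0,0]]

```text
time: 19.62
tool_pos: [493.2, 25.4, 17.7]
tcp_rot: [3.142, -0.0, -0.1]
contact_force: [-0.5, -0.4, -0.0]
grip_width: 66.2
finger_force: 0.3
```

Request:
servo_tool:
  deltas:
    - [[0.003,0,0],[0,0,0]]
    - [[0.003,0,0],[0,0,0]]
    - [[0,0,0],[0,0,0]]

```text
time: 20.0
tool_pos: [499.3, 24.7, 17.7]
tcp_rot: [3.141, -0.001, -0.1]
contact_force: [0.1, -0.7, -1.1]
grip_width: 66.3
finger_force: 0.0
```

Request:
servo_tool:
  deltas:
    - [[0.0015,0,0],[0,0,0]]
    - [[0.0015,0,0],[0,0,0]]
    - [[0,0,0],[0,0,0]]

```text
time: 20.38
tool_pos: [502.1, 24.5, 17.7]
tcp_rot: [3.142, -0.0, -0.1]
contact_force: [0.4, -0.2, 0.5]
grip_width: 66.3
finger_force: 0.0
```

Request:
servo_tool:
  deltas:
    - [[0.0015,0,0],[0,0,0]]
    - [[0,0,0],[0,0,0]]

```text
time: 20.62
tool_pos: [503.2, 24.3, 17.7]
tcp_rot: [3.141, 0.0, -0.1]
contact_force: [-2.3, 0.5, 0.9]
grip_width: 65.8
finger_force: 0.6
```

Request:
servo_tool:
  deltas:
    - [[0.0015,0,0],[0,0,0]]
    - [[0,0,0],[0,0,0]]

```text
time: 20.88
tool_pos: [503.2, 24.4, 17.5]
tcp_rot: [3.141, 0.004, -0.1]
contact_force: [-6.6, 0.5, 4.1]
grip_width: 66.5
finger_force: 3.0
```

Request:
servo_tool:
  deltas:
    - [[0.001,0,0],[0,0,0]]
    - [[0,0,0],[0,0,0]]

```text
time: 21.12
tool_pos: [503.1, 24.4, 17.4]
tcp_rot: [3.141, 0.006, -0.1]
contact_force: [-8.8, 1.3, 5.7]
grip_width: 66.0
finger_force: 4.4
```

Request:
servo_tool:
  deltas:
    - [[-0.02,0,0],[0,0,0]]
    - [[0,0,-0.03],[0,0,0]]
    - [[0,0,-0.04],[0,0,0]]
    - [[0,0,-0.04],[0,0,0]]
    - [[-0.0023,-0.0394,0],[0,0,0]]
    - [[-0.0023,-0.0394,0],[0,0,0]]
    - [[-0.0023,-0.0394,0],[0,0,0]]
    - [[-0.0023,-0.0394,0],[0,0,0]]
    - [[-0.0023,-0.0394,0],[0,0,0]]
    - [[-0.0023,-0.0394,0],[0,0,0]]
    - [[-0.0023,-0.0394,0],[0,0,0]]
    - [[-0.0023,-0.0394,0],[0,0,0]]
    - [[0,0,0],[0,0,-7.25]]
    - [[0,0,0],[0,0,-7.25]]
    - [[0,0,0],[0,0,-7.25]]
    - [[0,0,0],[0,0,0]]
  fingers: 0.72

```text
time: 23.12
tool_pos: [499.3, 341.7, 127.6]
tcp_rot: [-3.142, -0.001, 0.279]
contact_force: [0.2, 0.2, -0.2]
grip_width: 66.0
finger_force: 0.0
```

```bash
python3 - <<'E'
from h import *
t=bot.capture("top"); s=bot.capture("side"); print(bot.get_obs()["tool_pos"],bot.get_obs()["tcp_rot"])
for roi in ((265,150,360,250),(270,150,360,197),(265,212,360,250)):
  for c in blobs(t,(15,60,95),(30,125,255),roi,200):
    Q=quad(c); print(cv2.contourArea(c),Q.round(1).tolist(),pose("top",Q,58)); print(cv2.approxPolyDP(c,1.5,True)[:,0].tolist())
v=np.zeros((547,800,3),np.uint8)
v[:,:400]=cv2.resize(t[145:275,265:360],(400,547),interpolation=2)
v[:340,400:]=cv2.resize(s[220:305,230:330],(400,340),interpolation=2)
cv2.imwrite("pics/crop7.png",v[:,:,::-1])
E
```

```text
[499.24940632 341.60893984 127.66040335] [ 3.14154607e+00 -3.20242624e-04  2.77230509e-01]
4615.0 [[272.79998779296875, 221.1999969482422], [281.6000061035156, 156.6999969482422], [351.3999938964844, 165.0], [343.1000061035156, 230.10000610351562]] (array([597.1,  14.8]), np.float64(84.15), array([177.1, 164.5, 176.9, 165.4]))
[[281, 157], [273, 222], [343, 230], [351, 165]]
2489.0 [[276.6000061035156, 196.0], [281.29998779296875, 156.6999969482422], [351.1000061035156, 165.0], [347.6000061035156, 196.0]] (array([634.5,  10.9]), np.float64(87.74), array([178. , 100.3, 176.9,  79. ]))
[[281, 157], [276, 196], [286, 196], [288, 193], [290, 196], [348, 196], [351, 165]]
975.5 [[272.20001220703125, 212.0], [345.3999938964844, 212.0], [343.29998779296875, 229.39999389648438], [274.29998779296875, 223.1999969482422]] (array([531.5,  22. ]), np.float64(88.65), array([ 28.7, 183.3,  43.8, 173.3]))
[[273, 222], [343, 230], [345, 212], [274, 212]]
```

View pics/crop7.png

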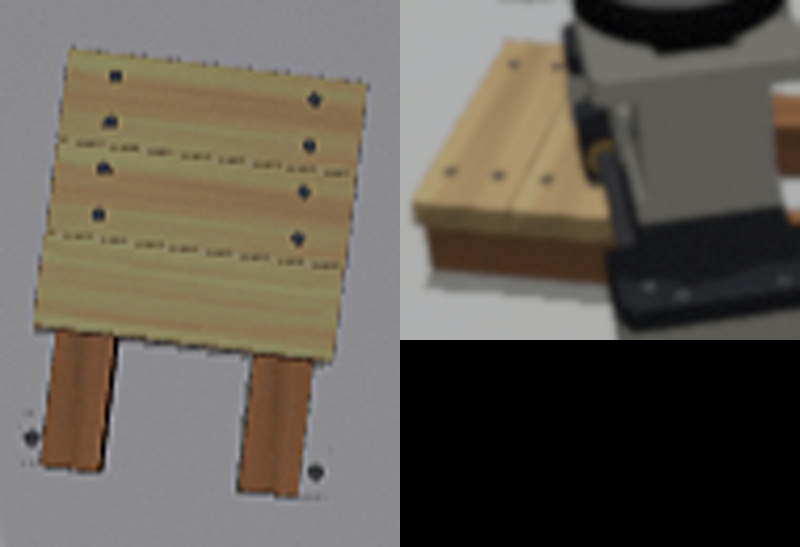

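The third board is flush, with a seam like the fixed one, and its ends are level within about 1 mm. The deck centre measures (597.1, 14.8). Now I'll grasp the batten.

Request:
servo_tool:
  deltas:
    - [[0,0,0.035],[0,0,0]]
    - [[0,0,0.035],[0,0,0]]
    - [[0,0,0.035],[0,0,0]]
    - [[0,0,0.02],[0,0,0]]
    - [[0,0,0.015],[0,0,0]]
    - [[0,0,0.01],[0,0,0]]
    - [[0,0,0],[0,0,0]]

```text
time: 24.1
tool_pos: [499.0, 341.5, -22.6]
tcp_rot: [3.141, 0.001, 0.279]
contact_force: [-0.2, -0.3, 1.0]
grip_width: 65.8
finger_force: 0.0
```

Request:
servo_tool:
  deltas:
    - [[0,0,0],[0,0,0]]
    - [[0,0,0],[0,0,0]]
    - [[0,0,0],[0,0,0]]
    - [[0,0,0],[0,0,0]]
    - [[0,0,0],[0,0,0]]
    - [[0,0,0],[0,0,0]]
  fingers: 0.25

```text
time: 24.85
tool_pos: [499.3, 341.7, -21.9]
tcp_rot: [-3.141, -0.001, 0.28]
contact_force: [-1.1, 0.4, 4.6]
grip_width: 35.7
finger_force: 30.0
```

Request:
servo_tool:
  deltas:
    - [[0,0,-0.02],[0,0,0]]
    - [[0,0,-0.04],[0,0,0]]
    - [[0,0,-0.045],[0,0,0]]
    - [[0,0,-0.045],[0,0,0]]
    - [[0.0005,0.0379,0],[0,0,0]]
    - [[0.0005,0.0379,0],[0,0,0]]
    - [[0.0005,0.0379,0],[0,0,0]]
    - [[0.0005,0.0379,0],[0,0,0]]
    - [[0.0005,0.0379,0],[0,0,0]]
    - [[0.0005,0.0379,0],[0,0,0]]
    - [[0.0005,0.0379,0],[0,0,0]]
    - [[0.0005,0.0379,0],[0,0,0]]
    - [[0.0005,0.0379,0],[0,0,0]]
    - [[0,0,0],[0,0,7.25]]
    - [[0,0,0],[0,0,7.25]]
    - [[0,0,0],[0,0,7.25]]
    - [[0,0,0],[0,0,0]]
    - [[0,0,0],[0,0,0]]

```text
time: 27.1
tool_pos: [597.4, 15.0, 127.4]
tcp_rot: [3.141, 0.001, -0.097]
contact_force: [-0.1, 0.1, -1.4]
grip_width: 35.7
finger_force: 30.0
```

Request:
servo_tool:
  deltas:
    - [[0,0,0.03],[0,0,0]]
    - [[0,0,0.03],[0,0,0]]
    - [[0,0,0.018],[0,0,0]]
    - [[0,0,0.008],[0,0,0]]
    - [[0,0,0.002],[0,0,0]]
    - [[0,0,0],[0,0,0]]

```text
time: 27.85
tool_pos: [598.1, 14.9, 40.4]
tcp_rot: [3.142, -0.001, -0.099]
contact_force: [-0.2, 0.5, -1.0]
grip_width: 35.6
finger_force: 30.0
```

Request:
servo_tool:
  deltas:
    - [[0,0,0.0015],[0,0,0]]
    - [[0,0,0],[0,0,0]]

```text
time: 28.1
tool_pos: [597.8, 15.0, 38.5]
tcp_rot: [3.141, -0.001, -0.1]
contact_force: [0.5, -0.3, -1.0]
grip_width: 35.7
finger_force: 30.0
```

Request:
servo_tool:
  deltas:
    - [[0,0,0.001],[0,0,0]]
    - [[0,0,0],[0,0,0]]

```text
time: 28.35
tool_pos: [597.6, 15.0, 37.2]
tcp_rot: [3.142, -0.0, -0.1]
contact_force: [-0.2, 0.5, -0.9]
grip_width: 35.9
finger_force: 30.0
```

Request:
servo_tool:
  deltas:
    - [[0,0,0.001],[0,0,0]]
    - [[0,0,0],[0,0,0]]

```text
time: 28.6
tool_pos: [597.6, 15.0, 36.2]
tcp_rot: [3.142, -0.0, -0.1]
contact_force: [0.8, 0.4, -1.0]
grip_width: 35.7
finger_force: 30.0
```

Request:
servo_tool:
  deltas:
    - [[0,0,0.0007],[0,0,0]]
    - [[0,0,0],[0,0,0]]

```text
time: 28.85
tool_pos: [597.6, 15.0, 36.1]
tcp_rot: [3.141, -0.0, -0.1]
contact_force: [-3.2, 0.2, 5.0]
grip_width: 36.0
finger_force: 30.0
```

Request:
servo_tool:
  deltas:
    - [[0,0,0],[0,0,0]]
    - [[0,0,0],[0,0,0]]
    - [[0,0,-0.01],[0,0,0]]
    - [[0,0,-0.03],[0,0,0]]
    - [[0,0,-0.04],[0,0,0]]
    - [[0,0,-0.04],[0,0,0]]
    - [[-0.03,0.04,0],[0,0,0]]
    - [[-0.03,0.04,0],[0,0,0]]
    - [[-0.03,0.04,0],[0,0,0]]
    - [[-0.03,0.04,0],[0,0,0]]
    - [[-0.03,0.04,0],[0,0,0]]
    - [[0,0.04,0],[0,0,0]]
    - [[0,0.04,0],[0,0,0]]
    - [[0,0.04,0],[0,0,0]]
    - [[0,0,0],[0,0,0]]
  fingers: 0.6

```text
time: 30.72
tool_pos: [416.2, -291.0, 156.0]
tcp_rot: [3.14, -0.001, -0.103]
contact_force: [0.9, 0.8, -0.3]
grip_width: 55.2
finger_force: 0.0
```

```bash
python3 - <<'E'
from h import *
t=bot.capture("top"); s=bot.capture("side"); print(bot.get_obs()["tool_pos"])
for c in blobs(t,(0,60,10),(16,255,90),(270,150,350,226),150):
    Q=quad(c); print("batten",cv2.contourArea(c),Q.round(1).tolist(),pose("top",Q,80))
for c in blobs(t,(15,60,95),(30,125,255),(265,150,360,250),200):
    Q=quad(c); print("deck",Q.round(1).tolist(),pose("top",Q,58))
v=np.zeros((547,800,3),np.uint8)
v[:,:400]=cv2.resize(t[145:275,265:360],(400,547),interpolation=2)
v[:300,400:]=cv2.resize(s,(400,300),interpolation=3)
v[300:540,400:]=cv2.resize(s[220:304,230:370],(400,240),interpolation=2)
cv2.imwrite("pics/crop8.png",v[:,:,::-1])
E
```

```text
[ 416.31555961 -288.3416033   155.72807541]
batten 868.5 [[302.1000061035156, 222.10000610351562], [309.6000061035156, 159.3000030517578], [323.29998779296875, 161.60000610351562], [315.79998779296875, 223.89999389648438]] (array([597.9,  13.2]), np.float64(-5.52), array([ 34.1, 157.3,  34.3, 156.1]))
deck [[273.0, 221.0], [281.6000061035156, 156.8000030517578], [351.3999938964844, 165.10000610351562], [343.1000061035156, 229.89999389648438]] (array([597.3,  14.7]), np.float64(84.14), array([176.8, 163.4, 176.9, 164.6]))
```

View pics/crop8.png

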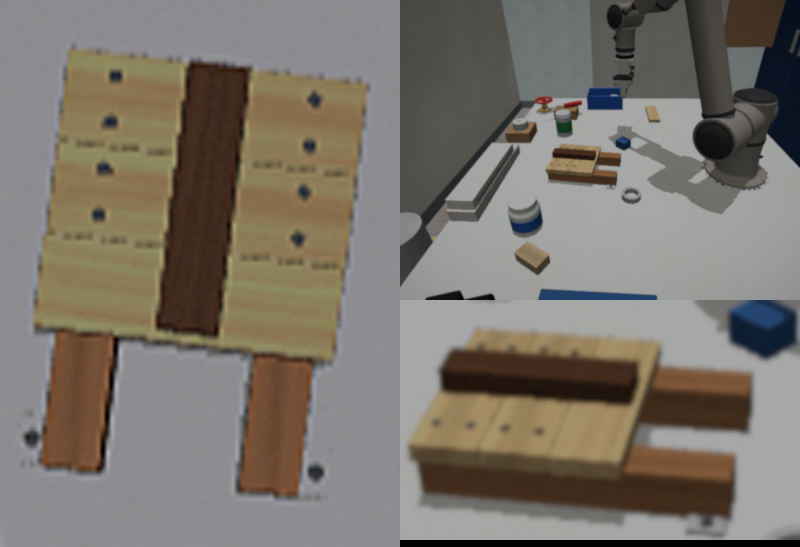

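The batten lies crosswise over all three boards, within about 1.5 mm of the deck centre and nearly parallel to the skid's x axis. The bystanders haven't moved and the arm is clear, so I'm handing in.

```bash
python3 -c "
from plant import bot
print(bot.close_job())"
```

```text
the job is handed in; nothing more can be done
None
```

The job is handed in at about 31 s of the 72 s limit: the loose board is flush against the deck with its ends level to about 1 mm, the batten rests across all three boards about 1.5 mm from centre, and nothing else on the bench was moved.

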